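Weed out the slack bag clip

ROBOT

A 6-joint arm with a two-finger parallel gripper is mounted at the origin on the work surface. World frame = base frame: x ahead of the robot, y to its left, z up, the work surface at z = 0. Lengths are in mm, angles in rad, forces in N, time in s.
With the tool pointing down it reaches from about 375 to 750 mm from the base axis. Payload 9 kg.
Tool frame: the origin (TCP) lies at the very end of the fingers, on their centre line; the grasp point (between the pads) lies 19 mm behind it; z points along the fingers, y is the line along which they close (so a half turn about z gives the same grasp; the last joint's range is limited). The gripper opens to 85 mm and grips with 20 to 120 N. Pads are 22 mm wide; open, the fingers measure 114 mm over their backs; the gripper's body (76 mm by 85 mm) begins 54 mm behind the grasp point. The pads swing forward as they close: fully open they stand 13 mm farther back than shut.
Start: joints at [-1.525, 0.104, 0.097, 1.564, 0, 1.353], TCP at [156.459, -579.273, 231.331] pointing down, gripper open.
Joint ranges: [-2.99, 2.99], [-0.84, 1.86], [-1.1, 1.16], [-1.84, 2.11], [-1.51, 1.56], [-3.14, 3.14]. Speed limits (rad/s): [2.22, 2.22, 2.57, 3.14, 3.14, 3.14].

INTERFACE

Orientations are given as a unit quaternion [x, y, z, w].
In Python, from plant import observe, imaging, arm gives the robot as it stands. The module is installed in compiled form; this text tells all that it offers.
- The arm moves only by the tool jog_arm, never from a script. Its argument "steps" is a list of rows, each a list of 3 entries, a list of its own where there are three numbers: the shift along the world's x, y, z in cm, then the turn, a rotation vector about the world's x, y, z in rad, then the opening, from -1 (shut) to 1 (fully open). In form: [[[dx, dy, dz], [rx, ry, rz], jaw], ...]. A call has 1 to 12 rows; each row is the pose to reach, as a shift and turn from the pose commanded when the call began; what a row does not reach only later rows make up. A row lasts 1/8 s, in which the tool goes at most 62.5 mm and 10.7 degrees, less where a joint would pass 70% of its speed; a pose out of reach is approached as far as the arm can. A call with a gripper value outside its range is refused whole. The fingers move at their own pace and stop on an object; the grip force is fixed at half the most. Time passes only in rows, so rows that repeat a pose let the fingers close. It gives the time, the measured TCP pose, the force, the opening and the grip force at its end, in the units of the state.
- observe(): the state, without advancing time (a new reading comes with each control period).
- imaging.capture(name): name is "scene" or "side" or "wrist"; returns a dict with "pixels" (384x512x3 uint8, blue, green, red), "mtx" (3x3 intrinsics, pixels), "R" (3x3) and "t" (3): a world point X has camera coordinates R X + t. Camera axes: x right, y down, z forward; pixel columns grow to the right and rows downward; lengths in mm; the calibration is good to about 2 mm. A picture is of the moment at which its call begins. There is no depth.
- arm.sign_off(): hands the job in; it is judged then, once.
The state is a dict: "t": time; "joints": joint angles; "joint_vel": joint speeds; "effort": joint torques, N m; "ee_pos": TCP position; "ee_rot": TCP orientation; "force": force on the tool from outside, world axes, zero at the start; "wrist_torque": the same for the moment, N m; "opening": finger opening in mm; "grip_force": force on a finger pad.
Only numpy, scipy, OpenCV 4.12 (cv2) and the standard library are available. Lean on these libraries where they do the work, as an engineer would, in place of code of your own. Each camera call takes 0.05 s, during which the arm holds its last target. There are 200 camera calls.

TASK

One of the three spring clips on the supply-room counter has gone slack. Squeeze their handles gently to feel which one folds easily, carry that one by its squeezed handles into the open white tray and lay it there, and leave the two stiff, good clips where they lie.

Things in the scene. Friction and masses are not known exactly. Their poses are not given: they have to be found in the camera images.
- clip_1_grip (a point): one of three look-alike blue plastic spring clips (peg type, 60 g, 24 mm high as it lies on its side; nothing on the outside shows which is slack). Point midway between its two handles, half-way up; x points along the clip to the jaws, y is the line to squeeze along, z up. Clip reaches 16 mm behind the point (handle ends), 66 mm ahead (jaw tips); steel coil and pivot 36 mm ahead
- clip_2_grip (a point): another of the three look-alike clips, same size, same point and axes. At the point the handles are 40 mm apart over their outer faces, spreading to 47 mm at their ends and narrowing towards the pivot; fully squeezed they are parallel and stop at 24 to 26 mm
- clip_3_grip (a point): the third look-alike clip, same size, same point and axes. Just one of the three is slack: a squeeze of 8 N folds its handles to the stop. A stiff clip takes about 20 N to begin to give and cannot be folded half-way even by 100 N: squeezed at 20 N by pads 22 mm wide it stays 40 mm wide or more
- clip_1_arm (a joint): how far the handles of the clip of clip_1_grip are squeezed together, rad: 0 at rest (jaws shut), 0.4 folded to the stop (jaws wide open); it springs back when let go
- clip_2_arm (a joint): how far the handles of the clip of clip_2_grip are squeezed together, rad: 0 at rest (jaws shut), 0.4 folded to the stop (jaws wide open); it springs back when let go
- clip_3_arm (a joint): how far the handles of the clip of clip_3_grip are squeezed together, rad: 0 at rest (jaws shut), 0.4 folded to the stop (jaws wide open); it springs back when let go
- tray_in (a point): centre of the inner floor of the fixed white plastic tray for rejects: 200 mm (its x) by 170 mm (its y) outside, 30 mm high, walls and floor 4 mm thick, so the floor lies 4 mm above the counter; z is up
Things that resemble listed ones, but are neither listed nor needed, are in the scene too. Leave any pink look-alike of the part that bears clip_2_grip alone.

How it is judged:
By the outcome, as a careful person would: the job done as asked, in the order asked, and still so for the second after the job is handed in, with the robot touching nothing.
It also fails if it takes over 58 s, if anything falls off the work surface, if the arm or the gripper's body presses on something with over 40 N, if the wrist force passes 120 N, or if a joint passes its speed limit or range.

## Working session

There is one attempt and no reset: what is moved stays moved. The work goes in short steps, Python scripts to look and compute and a tool call to move; the robot and the scene stay as the last step left them, time stands still between calls to the robot, and variables do not carry over. Pictures are saved under pics/ and viewed, at most 10 in all, crops included, and the job is handed in when it is done.

Besides the shell and the picture viewer there is one more tool, called after ">>>" as name(argument=value, ...), one argument or row to a line, values as JSON. jog_arm: Moves the arm, as the interface text tells. Its arguments: {"type":"object","properties":{"steps":{"type":"array"}},"required":["steps"]}

```bash
mkdir -p pics; python3 - <<'E'
from plant import observe, imaging
import cv2,pickle
d={n:imaging.capture(n) for n in("scene","side","wrist")}
pickle.dump(d,open("a.pkl","wb"))
for n in("scene","side"):cv2.imwrite(f"pics/{n}1.png",d[n]["pixels"])
s=observe();print(s)
for n in d: print(n,d[n]["R"].round(3).tolist(),d[n]["t"].round(1))
E
```

```text
{'t': 0.15, 'joints': array([-1.52471569e+00,  1.04565755e-01,  9.66727947e-02,  1.56385499e+00,
        1.00038152e-05,  1.35307939e+00]), 'joint_vel': array([-0.00137983, -0.00116447,  0.00283701, -0.00021148,  0.00016971,
       -0.00065888]), 'effort': array([ 3.04563830e-03, -5.57356811e+01,  5.04006600e+01,  1.24974438e-02,
       -2.97897723e-04,  7.34140087e-06]), 'ee_pos': array([ 156.44098528, -579.01386944,  230.71250982]), 'ee_rot': array([ 9.91313847e-01,  1.31516653e-01,  4.57667945e-05, -4.73633301e-04]), 'force': array([ 0.17939521, -0.24456792, -0.16060018]), 'wrist_torque': array([-0.04414369, -0.04274397,  0.02459656]), 'grip_force': 0.0, 'opening': 85.47635863772375}
scene [[0.027, 0.999, -0.02], [0.551, -0.031, -0.834], [-0.834, 0.012, -0.551]] [ -50.6 -245.1 1334.7]
side [[-0.989, -0.147, -0.009], [-0.067, 0.505, -0.861], [0.132, -0.851, -0.509]] [ 519.2   50.6 1208.1]
wrist [[0.261, -0.965, -0.001], [-0.918, -0.249, 0.309], [-0.298, -0.08, -0.951]] [-599.5  -39.8  380.3]
```

View pics/scene1.png

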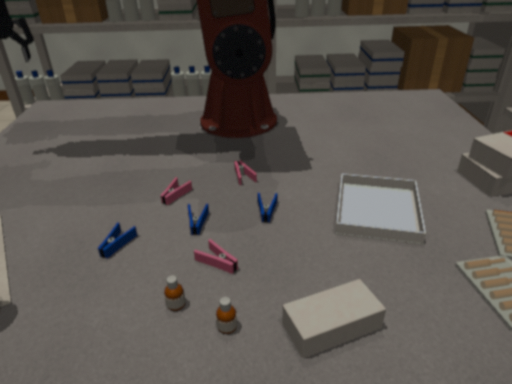

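View pics/side1.png

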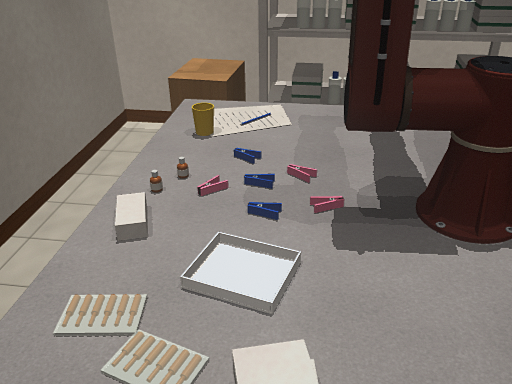

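The scene view shows the blue clips at about (118,240), (199,217) and (267,207), the tray at (380,205), and the pink look-alikes. In the side view the clips are at (247,155), (260,180) and (265,209), and the tray is at (243,270).

```bash
cat > h.py <<'E'
import cv2,numpy as np
def ray(c,uv):
    R,t=np.array(c["R"]),np.array(c["t"]).ravel(); uv=np.atleast_2d(uv).astype(float)
    d=np.c_[uv,np.ones(len(uv))]@np.linalg.inv(c["mtx"]).T@R
    return -R.T@t,d
def plane(c,uv,z):
    o,d=ray(c,uv); return o+d*((z-o[2])/d[:,2])[:,None]
def tri(c1,p1,c2,p2):
    (o1,d1),(o2,d2)=ray(c1,p1),ray(c2,p2);d1=d1[0]/np.linalg.norm(d1);d2=d2[0]/np.linalg.norm(d2)
    s=np.linalg.lstsq(np.c_[d1,-d2],o2-o1,rcond=None)[0]
    a,b=o1+s[0]*d1,o2+s[1]*d2; return (a+b)/2,np.linalg.norm(a-b)
def blue(c,amin=60):
    h=cv2.cvtColor(c["pixels"],cv2.COLOR_BGR2HSV)
    m=cv2.inRange(h,(105,140,40),(130,255,255))
    cs=cv2.findContours(m,cv2.RETR_EXTERNAL,cv2.CHAIN_APPROX_NONE)[0]
    return [k for k in cs if cv2.contourArea(k)>amin]
def cen(k):
    m=cv2.moments(k);return np.array([m["m10"],m["m01"]])/m["m00"]
E
python3 - <<'E'
import pickle;from h import *
d=pickle.load(open("a.pkl","rb"))
L={}
for n in("scene","side"):
    for k in blue(d[n]):
        c=cen(k);p=plane(d[n],c,12)[0]
        if 300<p[0]<850: L.setdefault(n,[]).append((c,p));print(n,c.round(1),p.round(),cv2.contourArea(k))
for c,p in L["scene"]:
    q=min(L["side"],key=lambda q:np.linalg.norm(q[1]-p)); print(tri(d["scene"],c,d["side"],q[0]))
for n in("scene","side"):
    im=d[n]["pixels"];g=cv2.inRange(im,(165,165,165),(255,255,255))
    for k in cv2.findContours(g,0,2)[0]:
        if cv2.contourArea(k)>1500:
            print(n,"tray?",cv2.contourArea(k),cen(k),plane(d[n],cen(k),4)[0].round(), [x.round().tolist() for x in plane(d[n],cv2.boxPoints(cv2.minAreaRect(k)),4)[:,:2]])
E
```

```text
scene [115.9 240.3] [ 605. -240.   12.] 508.0
scene [198.9 219.1] [543. -81.  12.] 157.5
scene [271.3 207.6] [509.  73.  12.] 79.0
side [261.1 176.5] [ 535. -103.   12.] 132.5
(array([ 548.86222289, -256.72992195,  -53.34338577]), np.float64(37.21238123327429))
(array([536.0835709 , -84.97706436,  14.95429023]), np.float64(14.189470002686013))
(array([532.00786243,  54.49652844,  65.43753659]), np.float64(69.32623470039056))
side tray? 3020.5 [274.97191414 363.72752855] [419. 531.   4.] [[498.0, 509.0], [362.0, 464.0], [346.0, 559.0], [470.0, 598.0]]
side tray? 3877.0 [133.50550254 346.84726163] [669. 529.   4.] [[847.0, 506.0], [836.0, 300.0], [525.0, 512.0], [575.0, 653.0]]
side tray? 4916.0 [242.49569433 265.72653919] [519. 283.   4.] [[643.0, 335.0], [664.0, 130.0], [400.0, 215.0], [417.0, 393.0]]
side tray? 1644.0 [248.02939984 118.32572993] [ 649. -552.    4.] [[812.0, -627.0], [528.0, -789.0], [487.0, -515.0], [741.0, -385.0]]
```

```bash
sed -i 's/    m=cv2.inRange(h.*/    m=cv2.inRange(h,(100,110,25),(135,255,255)); m=cv2.morphologyEx(m,cv2.MORPH_CLOSE,np.ones((5,5)))/' h.py
python3 - <<'E'
import pickle;from h import *
d=pickle.load(open("a.pkl","rb"))
L={}
for n in("scene","side"):
    for k in blue(d[n]):
        c=cen(k);p=plane(d[n],c,12)[0]
        if 300<p[0]<850 and p[1]>-400: 
            q=plane(d[n],k[:,0],12)[:,:2]; r=cv2.minAreaRect(q.astype(np.float32))
            L.setdefault(n,[]).append((c,p));print(n,c.round(1),p.round(),cv2.contourArea(k),np.round(r[1]),round(r[2]))
for c,p in L["scene"]:
    q=min(L["side"],key=lambda q:np.linalg.norm(q[1]-p)); print(tri(d["scene"],c,d["side"],q[0]))
# tray top-rim extents: hand-read rim corners, scene and side
sc=[(340,177),(418,179),(423,236),(336,229)];sd=[(219,235),(300,250),(267,303),(182,277)]
print(plane(d["scene"],sc,30).round(),plane(d["side"],sd,30).round())
E
```

```text
scene [115.7 240.4] [ 605. -240.   12.] 562.0 [61. 96.] 67
scene [197.6 220.8] [548. -83.  12.] 222.0 [103.  42.] 4
scene [266.8 209. ] [513.  63.  12.] 198.5 [ 41. 107.] 86
side [264.6 208.9] [502.  64.  12.] 392.5 [85. 75.] 2
side [259.5 179.5] [537. -85.  12.] 304.0 [84. 80.] 2
side [246.7 154.1] [ 600. -241.   12.] 225.0 [80. 97.] 78
(array([ 600.99688217, -241.92344606,   10.24949488]), np.float64(2.5477706557478226))
(array([538.86497098, -86.13132149,   8.42651836]), np.float64(6.364753881863207))
(array([503.49674265,  62.41957947,   7.99398584]), np.float64(5.750717102025631))
[[419. 240.  30.]
 [438. 416.  30.]
 [644. 352.  30.]
 [614. 193.  30.]] [[585. 215.  30.]
 [399. 246.  30.]
 [448. 416.  30.]
 [627. 366.  30.]]
```

>>> jog_arm(
  steps=[
    [[2.1,3.1,1],[0,0,0.17],1],
    [[4.2,6.2,2],[0,0,0.34],1],
    [[6.3,9.3,3],[0,0,0.51],1],
    [[8.4,12.4,4],[0,0,0.68],1],
    [[10.5,15.5,5],[0,0,0.85],1],
    [[12.6,18.6,6],[0,0,1.02],1],
    [[14.7,21.7,7],[0,0,1.19],1],
    [[16.8,24.8,8],[0,0,1.36],1],
    [[18.9,27.9,9],[0,0,1.53],1],
    [[21,31,10],[0,0,1.7],1],
    [[23.1,34.1,10],[0,0,1.87],1],
    [[25.2,37.2,10],[0,0,2.04],1],
  ],
)

```text
t: 1.65
ee_pos: [409.0, -206.2, 331.3]
ee_rot: [0.404, 0.915, 0.0, 0.0]
force: [0.1, -0.0, -0.3]
opening: 85.2
grip_force: 0.0
```

>>> jog_arm(
  steps=[
    [[2,3,0],[0,0,0.17],1],
    [[4,6,0],[0,0,0.34],1],
    [[6,9,0],[0,0,0.51],1],
    [[8.3,11.8,0],[0,0,0.68],1],
    [[8.3,11.8,0],[0,0,0.84],1],
    [[8.3,11.8,0],[0,0,0.84],1],
    [[8.3,11.8,0],[0,0,0.84],1],
  ],
)

```text
t: 2.52
ee_pos: [491.3, -89.5, 331.2]
ee_rot: [0.001, 1.0, 0.0, -0.0]
force: [-0.2, 0.4, -0.4]
opening: 85.7
grip_force: 0.0
```

```bash
python3 - <<'E'
from plant import observe, imaging
import pickle;from h import *
c=imaging.capture("wrist");pickle.dump(c,open("w1.pkl","wb"));cv2.imwrite("pics/w1.png",c["pixels"])
s=observe();print(s["t"],s["ee_pos"],s["ee_rot"],s["joints"].round(2))
for k in blue(c):
    p=plane(c,cen(k),12)[0];q=plane(c,k[:,0],12)[:,:2]; r=cv2.minAreaRect(q.astype(np.float32));print(cen(k).round(),p.round(),np.round(r[1]),round(r[2]))
E
```

```text
2.575 [491.29304162 -89.6063296  331.29844942] [6.79827206e-04 9.99999768e-01 3.23729945e-05 2.09057252e-06] [-0.44 -0.15  0.03  1.75  0.   -0.44]
[ 22. 227.] [ 630. -530.   12.] [92.  8.] 53
[173. 216.] [ 608. -244.   12.] [46. 87.] 69
[258. 183.] [546. -85.  12.] [44. 83.] 90
[345. 161.] [506.  65.  12.] [50. 83.] 84
```

View pics/w1.png

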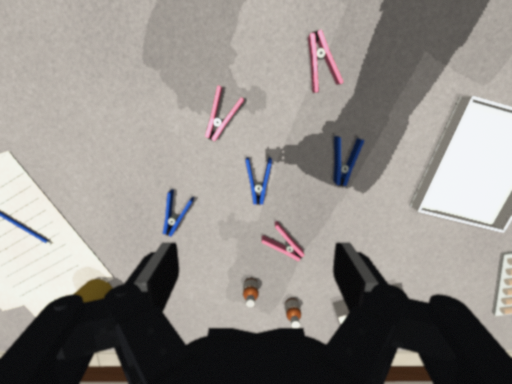

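From above (bottom of the image is +x), the blue clips are at (178,212), (258,183) and (347,161). Their handles point up in the image and their jaws down. The tray is at the right and the pink clips lie in between.

```bash
cat >> h.py <<'E'
def clips(c,z=16):
    h=cv2.cvtColor(c["pixels"],cv2.COLOR_BGR2HSV); out=[]
    for k in blue(c):
        m=np.zeros(h.shape[:2],np.uint8);cv2.drawContours(m,[k],-1,255,-1)
        hull=cv2.convexHull(k); H=np.zeros_like(m);cv2.drawContours(H,[hull],-1,255,-1)
        v,u=np.nonzero(H); P=plane(c,np.c_[u,v],z)[:,:2]
        w,V=np.linalg.eigh(np.cov(P.T));a=V[:,1];a=a*np.sign(a[0])  # jaws towards +x
        Q=plane(c,hull[:,0],z)[:,:2]; s=Q@a; l=Q@np.array([-a[1],a[0]])
        mid=(P@np.array([-a[1],a[0]])).mean()
        far=l[s<s.min()+12]; b=np.array([-a[1],a[0]])
        g=a*((s.max()-66+s.min()+16)/2)+b*(far.max()+far.min())/2
        out.append(dict(g=g,yaw=np.arctan2(a[1],a[0]),len=np.ptp(s),wid=np.ptp(far),c=cen(k)))
    return out
E
python3 - <<'E'
import pickle;from h import *
d=pickle.load(open("a.pkl","rb"));c=pickle.load(open("w1.pkl","rb"))
S={n:[cen(k) for k in blue(d[n])] for n in("scene","side")}
for o in clips(c):
    print({k:np.round(v,2) for k,v in o.items()})
    if o["len"]<100 and o["g"][1]>-300:
        p=plane(c,o["c"],12)[0]
        for n in S:
            q=min(S[n],key=lambda q:np.linalg.norm(plane(d[n],q,12)[0]-p)); print(n,*[np.round(x,1) for x in tri(c,o["c"],d[n],q)])
g=cv2.inRange(c["pixels"],(165,165,165),(255,255,255))
for k in cv2.findContours(g,0,2)[0]:
    if cv2.contourArea(k)>1500: print(cen(k),plane(c,cen(k),4)[0].round(),plane(c,[(472,96),(418,208),(506,229)],30).round())
E
```

```text
{'g': array([ 614.2 , -544.95]), 'yaw': np.float64(0.91), 'len': np.float64(90.94), 'wid': np.float64(8.04), 'c': array([ 22.22, 226.7 ])}
{'g': array([ 581.11, -230.52]), 'yaw': np.float64(-0.41), 'len': np.float64(87.25), 'wid': np.float64(44.54), 'c': array([172.88, 215.5 ])}
scene [ 606.6 -241.    13.8] 3.7
side [ 603.7 -242.8   12.6] 7.1
{'g': array([515.51, -84.72]), 'yaw': np.float64(-0.02), 'len': np.float64(82.84), 'wid': np.float64(43.22), 'c': array([258.27, 183.22])}
scene [546.1 -84.3  10.3] 1.2
side [540.9 -84.9  13.5] 8.3
{'g': array([481.51,  66.35]), 'yaw': np.float64(-0.08), 'len': np.float64(82.4), 'wid': np.float64(49.4), 'c': array([344.63, 161.16])}
scene [506.9  65.2   8. ] 3.1
side [503.5  65.   13. ] 4.3
[224.34127443 171.32432471] [ 526. -146.    4.] [[400. 247.  30.]
 [587. 198.  30.]
 [628. 365.  30.]]
```

>>> jog_arm(
  steps=[
    [[0.8,0.2,-6],[0,0,0],1],
    [[1.6,0.4,-12],[0,0,0],1],
    [[2.4,0.5,-18],[0,0,0],1],
    [[2.4,0.5,-18],[0,0,0],1],
    [[2.4,0.5,-18],[0,0,0],1],
  ],
)

```text
t: 3.2
ee_pos: [516.1, -84.9, 153.9]
ee_rot: [-0.0, 1.0, -0.0, 0.001]
force: [0.1, 0.3, 0.4]
opening: 85.2
grip_force: 0.0
```

```bash
cat > look.py <<'E'
from plant import observe, imaging
import sys;from h import *
c=imaging.capture("wrist");cv2.imwrite(f"pics/{sys.argv[1]}.png",c["pixels"])
s=observe();p=s["ee_pos"];print(s["t"],p.round(1),s["ee_rot"].round(4))
for o in clips(c,18):
    print({k:np.round(v,3) for k,v in o.items()},"shift cm",((o["g"]-p[:2])/10).round(2))
E
python3 look.py w2
```

```text
3.25 [516.7 -85.1 154.6] [-6.0e-04  1.0e+00 -8.0e-04  1.9e-03]
{'g': array([ 580.146, -229.272]), 'yaw': np.float64(-0.413), 'len': np.float64(96.594), 'wid': np.float64(46.273), 'c': array([122.524, 250.777])} shift cm [  6.35 -14.41]
{'g': array([515.009, -84.814]), 'yaw': np.float64(-0.017), 'len': np.float64(85.04), 'wid': np.float64(44.626), 'c': array([255.626, 203.567])} shift cm [-0.17  0.03]
{'g': array([481.213,  64.933]), 'yaw': np.float64(-0.092), 'len': np.float64(83.302), 'wid': np.float64(54.585), 'c': array([395.128, 168.904])} shift cm [-3.55 15.01]
```

View pics/w2.png

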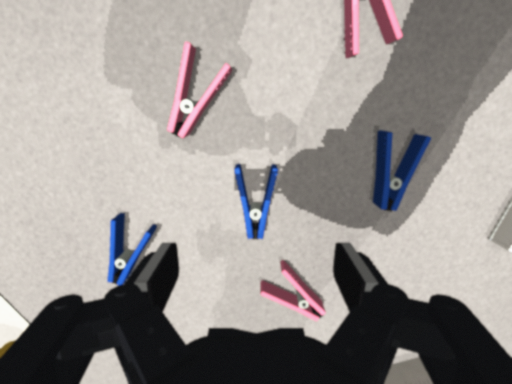

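The middle clip is at (255,203) in the image, centred under the tool with its handles up. Next I go down and squeeze it only a little.

>>> jog_arm(
  steps=[
    [[0,0,-5],[0,0,0],1],
    [[0,0,-10],[0,0,0],1],
    [[0,0,-13],[0,0,0],0.6],
    [[-0.1,0,-14.6],[0,0,0],0.4],
    [[-0.1,0,-14.6],[0,0,0],0.3],
    [[-0.1,0,-14.6],[0,0,0],0.3],
  ],
)

```text
t: 4.0
ee_pos: [515.9, -85.0, 7.5]
ee_rot: [-0.001, 1.0, -0.001, 0.001]
force: [0.4, 0.5, 0.2]
opening: 55.5
grip_force: 0.0
```

>>> jog_arm(
  steps=[
    [[0,0,0],[0,0,0],0.15],
    [[0,0,0],[0,0,0],0.1],
    [[0,0,0],[0,0,0],0.05],
    [[0,0,0],[0,0,0],0.0],
    [[0,0,0],[0,0,0],-0.03],
    [[0,0,0],[0,0,0],-0.06],
    [[0,0,0],[0,0,0],-0.06],
    [[0,0,0],[0,0,0],-0.06],
  ],
)

```text
t: 5.0
ee_pos: [514.7, -84.4, 5.5]
ee_rot: [-0.001, 1.0, -0.0, 0.0]
force: [0.7, -0.3, 4.4]
opening: 40.1
grip_force: 2.8
```

>>> jog_arm(
  steps=[
    [[0,0,0],[0,0,0],-0.1],
    [[0,0,0],[0,0,0],-0.13],
    [[0,0,0],[0,0,0],-0.13],
    [[0,0,0],[0,0,0],-0.13],
  ],
)

```text
t: 5.5
ee_pos: [514.6, -84.3, 5.5]
ee_rot: [-0.001, 1.0, -0.0, 0.0]
force: [-0.1, -0.1, 5.7]
opening: 37.3
grip_force: 3.6
```

The force is only 3.6 N at 37 mm, where a stiff clip would resist with over 20 N. This is the slack one, so I fold it fully and lift.

>>> jog_arm(
  steps=[
    [[0,0,0.1],[0,0,0],-0.25],
    [[0,0,0.1],[0,0,0],-0.35],
    [[0,0,0.1],[0,0,0],-0.45],
    [[0,0,0.1],[0,0,0],-0.6],
    [[0,0,0.1],[0,0,0],-0.8],
    [[0,0,0.1],[0,0,0],-1],
    [[0,0,0.1],[0,0,0],-1],
    [[0,0,0.1],[0,0,0],-1],
  ],
)

```text
t: 6.5
ee_pos: [514.6, -84.6, 6.8]
ee_rot: [-0.001, 1.0, -0.0, 0.0]
force: [-1.6, -1.2, 7.9]
opening: 21.8
grip_force: 58.9
```

>>> jog_arm(
  steps=[
    [[0,0,2],[0,0,0],-1],
    [[0,0,5],[0,0,0],-1],
    [[0,0,9],[0,0,0],-1],
    [[0,0,12],[0,0,0],-1],
    [[0,0,12],[0,0,0],-1],
    [[0,0,12],[0,0,0],-1],
  ],
)

```text
t: 7.25
ee_pos: [513.9, -84.0, 125.1]
ee_rot: [-0.001, 1.0, 0.0, -0.001]
force: [-0.5, 0.5, -1.3]
opening: 21.6
grip_force: 58.9
```

```bash
python3 look.py w3
```

```text
7.3 [513.7 -83.9 124.7] [-1.1e-03  1.0e+00  5.0e-04 -1.0e-03]
{'g': array([ 579.96 , -226.635]), 'yaw': np.float64(-0.435), 'len': np.float64(96.871), 'wid': np.float64(41.635), 'c': array([108.838, 265.442])} shift cm [  6.63 -14.27]
{'g': array([590.3  , -68.537]), 'yaw': np.float64(0.006), 'len': np.float64(143.788), 'wid': np.float64(7.078), 'c': array([271.099, 276.7  ])} shift cm [7.66 1.54]
{'g': array([ 590.315, -100.493]), 'yaw': np.float64(-0.031), 'len': np.float64(143.831), 'wid': np.float64(9.022), 'c': array([239.029, 276.706])} shift cm [ 7.67 -1.66]
{'g': array([481.144,  64.819]), 'yaw': np.float64(-0.08), 'len': np.float64(83.7), 'wid': np.float64(55.558), 'c': array([408.153, 178.916])} shift cm [-3.25 14.87]
```

View pics/w3.png

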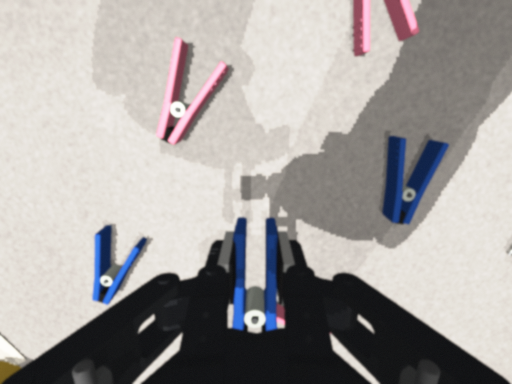

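The clip is held with its handles parallel at (255,270), and the other two clips have not moved. Next I carry it to the tray.

>>> jog_arm(
  steps=[
    [[-0.2,3,0],[0,0,-0.03],-1],
    [[-0.5,8,0],[0,0,-0.06],-1],
    [[-0.8,13,0],[0,0,-0.1],-1],
    [[-1.1,18,0],[0,0,-0.13],-1],
    [[-1.4,23,0],[0,0,-0.16],-1],
    [[-1.6,28,0],[0,0,-0.2],-1],
    [[-1.8,33,0],[0,0,-0.23],-1],
    [[-2,37,0],[0,0,-0.25],-1],
    [[-2.1,39.5,0],[0,0,-0.25],-1],
    [[-2.1,39.5,-2],[0,0,-0.25],-1],
    [[-2.1,39.5,-5],[0,0,-0.25],-1],
    [[-2.1,39.5,-5],[0,0,-0.25],-1],
  ],
)

```text
t: 8.8
ee_pos: [490.8, 308.9, 72.0]
ee_rot: [0.124, 0.992, -0.002, -0.003]
force: [-0.0, -0.3, -0.8]
opening: 21.6
grip_force: 59.0
```

```bash
python3 look.py w4
```

```text
8.85 [492.  309.4  74.2] [ 1.240e-01  9.923e-01 -9.000e-04 -1.800e-03]
{'g': array([485.295,  93.807]), 'yaw': np.float64(-0.481), 'len': np.float64(99.271), 'wid': np.float64(9.503), 'c': array([ 10.801, 288.72 ])} shift cm [ -0.67 -21.56]
{'g': array([530.508, 310.8  ]), 'yaw': np.float64(-0.24), 'len': np.float64(111.876), 'wid': np.float64(4.766), 'c': array([270.929, 276.997])} shift cm [3.85 0.14]
{'g': array([524.596, 287.313]), 'yaw': np.float64(-0.277), 'len': np.float64(112.025), 'wid': np.float64(4.764), 'c': array([238.944, 278.007])} shift cm [ 3.26 -2.21]
```

View pics/w4.png

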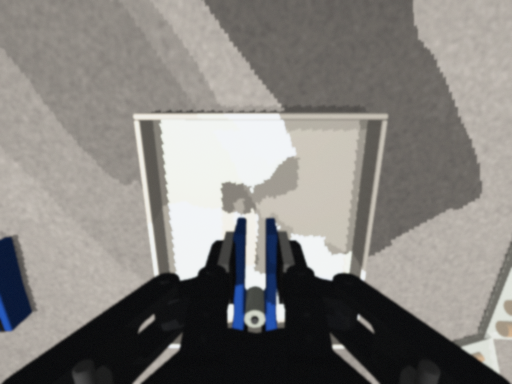

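The clip is over the tray: its walls run from about (135,117) to (387,117), the clip is centred between them and the axes are aligned. I lower it.

>>> jog_arm(
  steps=[
    [[0,0,-2],[0,0,0],-1],
    [[0,0,-4],[0,0,0],-1],
    [[0,0,-5.5],[0,0,0],-1],
    [[0,0,-6],[0,0,0],-1],
    [[0,0,-6],[0,0,0],-1],
    [[0,0,-6],[0,0,0],-1],
  ],
)

```text
t: 9.6
ee_pos: [494.0, 310.9, 17.1]
ee_rot: [0.124, 0.992, 0.0, 0.001]
force: [1.1, 0.2, -2.0]
opening: 21.9
grip_force: 58.9
```

>>> jog_arm(
  steps=[
    [[0,0,-0.3],[0,0,0],-1],
    [[0,0,-0.5],[0,0,0],-1],
    [[0,0,-0.5],[0,0,0],-1],
    [[0,0,-0.5],[0,0,0],-1],
  ],
)

```text
t: 10.1
ee_pos: [493.5, 310.8, 11.4]
ee_rot: [0.124, 0.992, 0.0, 0.0]
force: [-0.3, 0.6, 0.5]
opening: 21.7
grip_force: 58.9
```

Nearly in contact, so I open slowly while the handles spring out, then rise.

>>> jog_arm(
  steps=[
    [[0,0,-0.05],[0,0,0],-0.4],
    [[0,0,-0.05],[0,0,0],-0.3],
    [[0,0,-0.05],[0,0,0],-0.2],
    [[0,0,-0.05],[0,0,0],-0.1],
    [[0,0,-0.05],[0,0,0],0.0],
    [[0,0,-0.05],[0,0,0],0.1],
    [[0,0,-0.05],[0,0,0],0.25],
    [[0,0,-0.05],[0,0,0],0.5],
    [[0,0,-0.05],[0,0,0],0.6],
    [[0,0,-0.05],[0,0,0],0.6],
  ],
)

```text
t: 11.35
ee_pos: [493.5, 310.7, 10.9]
ee_rot: [0.124, 0.992, 0.0, 0.0]
force: [0.3, -0.2, -0.3]
opening: 68.5
grip_force: 0.0
```

>>> jog_arm(
  steps=[
    [[0,0,1],[0,0,0],0.6],
    [[0,0,4],[0,0,0],0.6],
    [[0,0,9],[0,0,0],0.6],
    [[0,0,14],[0,0,0],0.6],
    [[0,0,18],[0,0,0],0.6],
    [[0,0,18],[0,0,0],0.6],
    [[0,0,18],[0,0,0],0.6],
  ],
)

```text
t: 12.22
ee_pos: [493.4, 310.7, 190.6]
ee_rot: [0.124, 0.992, 0.0, -0.0]
force: [0.5, -1.1, -1.0]
opening: 68.4
grip_force: 0.0
```

```bash
python3 look.py w5
```

```text
12.275 [493.  310.5 189.8] [ 1.236e-01  9.923e-01 -3.000e-04 -6.000e-04]
{'g': array([480.462,  68.754]), 'yaw': np.float64(-0.181), 'len': np.float64(88.378), 'wid': np.float64(58.8), 'c': array([ 73.353, 225.32 ])} shift cm [ -1.25 -24.18]
{'g': array([495.226, 310.193]), 'yaw': np.float64(-0.245), 'len': np.float64(84.766), 'wid': np.float64(44.27), 'c': array([255.822, 197.289])} shift cm [ 0.23 -0.03]
```

View pics/w5.png

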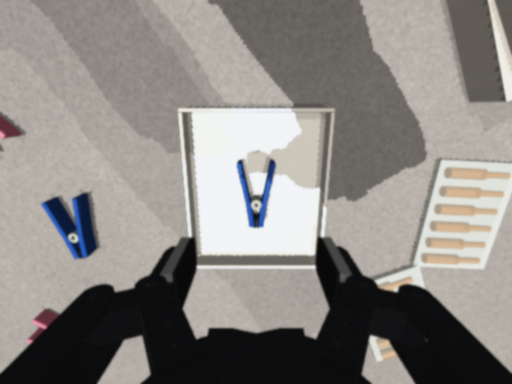

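The clip lies flat at (256,195) in the middle of the tray, with nothing touching it, and the neighbouring clip at (73,225) is where it was. I hand the job in.

```bash
python3 -c "
from plant import arm
print(arm.sign_off())"
```

```text
the job is handed in; nothing more can be done
None
```

I laid the slack clip, the middle of the three, flat in the white tray and handed the job in at about 12 s; it gave at 3.6 N where a stiff one takes about 20 N, so I did not squeeze or touch the other two.

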